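# Stock the condiment rail in order of height

### The job

Put the sauce bottle, the spice jar, the salt shaker and the small tin into the free wells of the condiment rail, so that the row steps down in height from the pepper mill at one end to the dip dish at the other, one container to a well, each upright with its bottom fully down in its well. The mill and the dish stay standing in their wells.

Things in the scene. Friction and masses are not known exactly. Their poses are not given: they have to be found in the camera images.
- sauce_center (a point): Red plastic squeeze bottle of sauce with a white cone nozzle: 136 mm tall, round, 54 mm wide up to 104 mm above its underside (grip it high there, so that the nozzle does not meet the palm of the gripper), about 0.18 kg. The point is on its axis, half-way up (68 mm above its underside); z is its own up axis.
- spice_center (a point): Glass spice jar with a gold-coloured cap: 106 mm tall, round, 41 mm wide, about 0.11 kg. The point is on its axis, half-way up (53 mm above its underside); z is its own up axis.
- salt_center (a point): Glass salt shaker with a grey domed top: 90 mm tall, round, 44 mm wide up to about 70 mm, the top narrower, about 0.1 kg. The point is on its axis, half-way up (45 mm above its underside); z is its own up axis.
- tin_center (a point): Small round tin with a cream-coloured lid: 72 mm tall, 57 mm wide, about 0.18 kg. The point is on its axis, half-way up (36 mm above its underside); z is its own up axis.
- well_1 (a point): The leftmost of the four free wells of the light-wooden condiment rail (board 94 x 504 mm, top 28 mm above the worktop, lying roughly left to right, six round wells in a row 80 mm apart, brass handles 31 mm high on its ends). The wells are 70 mm wide and 14 mm deep, black rubber floor. Point: centre of the well's floor, 14 mm above the worktop; x across the board away from the robot, y along it to the left.
- well_2 (a point): The second from the left of the four free wells, 80 mm from the first, same size and axes; the point is the centre of its floor.
- well_3 (a point): The third from the left of the four free wells, same size and axes; the point is the centre of its floor.
- well_4 (a point): The rightmost of the four free wells, same size and axes; the point is the centre of its floor.
- mill_center (a point): Dark wooden pepper mill, 170 mm tall, 58 mm wide, standing in an end well of the rail, at the left end or at the right end: it marks the tall end of the row, 80 mm from the nearest free well. It stands loose and stays where it is. The point is on its axis, half-way up.
- dish_center (a point): Small white ceramic dip dish, 36 mm high, 60 mm wide at the rim, standing in the end well opposite the mill: the low end of the row. It stands loose and stays where it is. The point is on its axis, half-way up.
Mind the look-alikes: they are no part of the job. Leave any blue look-alike of the part that bears sauce_center alone.

How it is judged:
By the outcome, as a careful person would: the job done as asked, in the order asked, and still so for the second after the job is handed in, with the robot touching nothing.
It also fails if it takes over 96 s, if anything falls off the work surface, if the arm or the gripper's body presses on something with over 40 N, if the wrist force passes 120 N, or if a joint passes its speed limit or range.

### The arm

A 6-joint arm with a two-finger parallel gripper is mounted at the origin on the work surface; the furniture and walls round the work are solid. World frame = base frame: x ahead of the robot, y to its left, z up, the work surface at z = 0. Lengths are in m, angles in rad, forces in N, time in s.
With the tool pointing down it reaches from about 0.35 to 0.975 m from the base axis. Payload 4.9 kg.
Tool frame: the origin (TCP) lies on the front face of the gripper's body, between the roots of the fingers; the fingertips stand ctrl.tip_extent ahead of it and the grasp point (between the pads) lies 54 mm ahead of it (ctrl.tip_extent is the distance from the TCP to the fingertips, in m); z points along the fingers, y is the line along which they close (so a half turn about z gives the same grasp; the last joint's range is limited). The gripper opens to 85 mm and grips with 20 to 120 N. Pads are 22 mm wide; open, the fingers measure 114 mm over their backs; the gripper's body (76 mm by 85 mm) begins 54 mm behind the grasp point. The pads swing forward as they close: fully open they stand 13 mm farther back than shut.
Start: joints at [-1.335, 0.053, 1.613, -0, 1.476, -0.119], TCP at [0.217, -0.586, 0.304] pointing down, gripper open.
Joint ranges: [-3.01, 3.01], [-1.01, 2.22], [0.06, 2.58], [-1.02, 4.17], [0.09, 2.62], [-3.14, 3.14]. Speed limits (rad/s): [2.57, 2.57, 3.14, 3.14, 3.14, 3.14].

### API

Orientations are given as a rotation vector (axis times angle).
In Python, from station import ctrl gives the robot as it stands.
- The arm moves only by the tool apply_moves, never from a script. Its argument "rows" is one flat list of numbers, 6 for each row, row after row: the shift along the tool's x, y, z normalised to -1 to 1, where 1 is 0.6 m, then the turn, a rotation vector about the tool's x, y, z normalised to -1 to 1, where 1 is 90 degrees. A call has 1 to 20 rows; each row is the pose to reach, as a shift and turn from the pose commanded when the call began, along the tool's axes at that moment; what a row does not reach only later rows make up. A row lasts 1/10 s, in which the tool goes at most 50 mm and 8.59 degrees, less where a joint would pass 70% of its speed; a pose out of reach is approached as far as the arm can. A call with a number of a shift or a turn outside -1 to 1 is refused whole. A call with a gripper value outside its range is refused whole. "grip" is the opening, from 0 (shut) to 1 (fully open), set as the call begins (left out, the last holds). The fingers move at their own pace and stop on an object; "grip_force" is the grip in N (left out, the last holds). Time passes only in rows, so rows that repeat a pose let the fingers close. It gives the time, the measured TCP pose, the force, the opening and the grip force at its end, in the units of the state.
- ctrl.get_obs(): the state, without advancing time (a new reading comes with each control period).
- ctrl.get_image(name): name is "scene" or "top"; returns (picture, depth): 384x512x3 uint8, blue, green, red; 384x512 float32, m along the optical axis (not along the pixel's ray), 0 where there is no reading.
- ctrl.camera_model(name): a dict with "mtx" (3x3 intrinsics, pixels), "k1" (the pictures are not rectified: a ray, as slopes to the right and down, at radius r is drawn at 1 + k1 r^2 times it, then the intrinsics apply), "R" (3x3) and "t" (3): a world point X has camera coordinates R X + t. Camera axes: x right, y down, z forward; pixel columns grow to the right and rows downward; lengths in m; the calibration is good to about 2 mm. A picture is of the moment at which its call begins. camera_model takes no time and is no camera call.
- ctrl.finish_job(): hands the job in; it is judged then, once.
The state is a dict: "t": time; "q": joint angles; "dq": joint speeds; "effort": joint torques, N m; "tool_pos": TCP position; "tool_rot": TCP orientation; "contact_force": force on the tool from outside, world axes, zero at the start; "wrist_torque": the same for the moment, N m; "opening": finger opening in m; "grip_force": force on a finger pad.
Only numpy, scipy, OpenCV 4.12 (cv2) and the standard library are available. Lean on these libraries where they do the work, as an engineer would, in place of code of your own. Each camera call takes 0.05 s, during which the arm holds its last target. There are 200 camera calls.

## Working session

There is one attempt and no reset: what is moved stays moved. The work goes in short steps, Python scripts to look and compute and a tool call to move; the robot and the scene stay as the last step left them, time stands still between calls to the robot, and variables do not carry over. Pictures are saved under pics/ and viewed, at most 14 in all, crops included, and the job is handed in when it is done.

Besides the shell and the picture viewer there is one more tool, called after "Emit:" as name(argument=value, ...) on one line, values as JSON. apply_moves: Moves the arm, as the interface text tells. Its arguments: {"type":"object","properties":{"rows":{"type":"array","items":{"type":"number"}},"grip":{"type":"number"},"grip_force":{"type":"number"}},"required":["rows"]}

```bash
ls; mkdir -p pics
python3 - <<'E'
from station import ctrl
import cv2,numpy as np
for n in("scene","top"):
    im,d=ctrl.get_image(n); cv2.imwrite(f"pics/{n}0.png",im); np.save(f"{n}0.npy",d)
    m=ctrl.camera_model(n); print(n,m)
print(ctrl.tip_extent, ctrl.get_obs())
E
```

```text
pics
scene {'mtx': array([[463.45224662,   0.        , 256.61477021],
       [  0.        , 463.45224662, 199.18174098],
       [  0.        ,   0.        ,   1.        ]]), 'k1': -0.1527898900257226, 'R': array([[-0.55890771, -0.82898803, -0.02002541],
       [-0.59346896,  0.41675274, -0.68855773],
       [ 0.57915176, -0.37295576, -0.72490499]]), 't': array([0.31664625, 0.3188894 , 0.89976066])}
top {'mtx': array([[399.98890765,   0.        , 257.57317023],
       [  0.        , 399.98890765, 189.9506979 ],
       [  0.        ,   0.        ,   1.        ]]), 'k1': -0.06150032630895954, 'R': array([[-0.02292418, -0.99973086,  0.0035618 ],
       [-0.97786985,  0.02168153, -0.20808766],
       [ 0.20795443, -0.00825322, -0.9781037 ]]), 't': array([0.0901924 , 0.47151534, 0.94763966])}
0.0726 {'t': 0.1, 'q': array([-1.33498014e+00,  5.32833768e-02,  1.61413978e+00, -6.40935854e-07,
        1.47600489e+00, -1.19013852e-01]), 'dq': array([-2.56843008e-04, -4.05202845e-05, -3.23220047e-03,  2.78299058e-05,
        1.96833666e-04, -8.25359320e-04]), 'effort': array([-4.35214197e-04, -3.94906104e+01, -3.71362925e+01, -1.04637666e-04,
        3.94812261e-03, -5.23751325e-06]), 'tool_pos': array([ 0.21703648, -0.58565257,  0.30280057]), 'tool_rot': array([-3.09047620e+00, -5.54123097e-01,  1.69177695e-04]), 'contact_force': array([-0.17932106, -0.66700798,  0.59499291]), 'wrist_torque': array([0.0301087 , 0.02258742, 0.03966784]), 'grip_force': 0.0, 'opening': 0.08563645094352676}
```

View pics/top0.png

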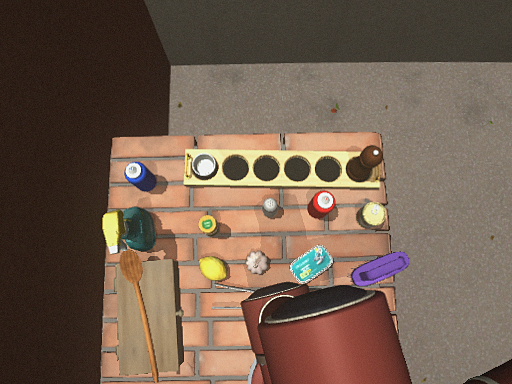

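View pics/scene0.png

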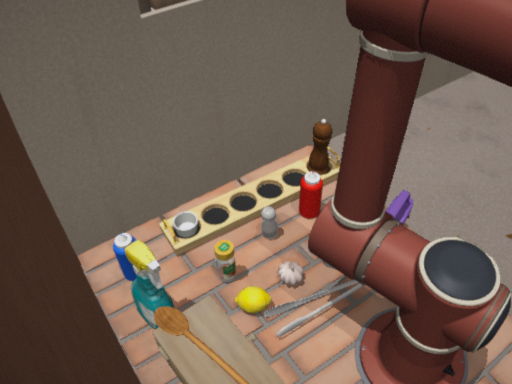

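The pictures show the mill at the right end of the rail (top 370,157) and the dish at the left end (204,166). The free wells are at about (235..328,167). The red sauce bottle is at (322,203), salt at (270,205), spice at (207,224), tin at (374,214), and the blue look-alike at (137,176).

```bash
cat > h.py <<'E'
import cv2,numpy as np
from station import ctrl
def cloud(name,d):
    m=ctrl.camera_model(name);h,w=d.shape
    u,v=np.meshgrid(np.arange(w),np.arange(h))
    p=np.stack([u,v],-1).reshape(-1,1,2).astype(float)
    s=cv2.undistortPoints(p,m["mtx"],np.array([m["k1"],0,0,0.])).reshape(-1,2)
    z=d.reshape(-1);c=np.c_[s*z[:,None],z]
    X=(c-m["t"])@m["R"]; X[z==0]=np.nan
    return X.reshape(h,w,3)
def proj(name,X):
    m=ctrl.camera_model(name)
    return cv2.projectPoints(np.array(X,float).reshape(-1,1,3),cv2.Rodrigues(m["R"])[0],m["t"],m["mtx"],np.array([m["k1"],0,0,0.]))[0].reshape(-1,2)
E
python3 - <<'E'
from h import *
for n in("top","scene"):
    X=cloud(n,np.load(n+"0.npy")); np.save(n+"X.npy",X)
    rx=X[:,:,0];ry=X[:,:,1];z=X[:,:,2]
    ok=(z>0.034)&(z<0.25)&(rx>0.3)&(rx<1.1)
    k,l,st,ce=cv2.connectedComponentsWithStats(ok.astype(np.uint8))
    for i in range(1,k):
        if st[i,4]<30: continue
        p=X[l==i]; zt=np.percentile(p[:,2],97)
        q=p[p[:,2]>zt-0.012]
        print(n,ce[i].round(),st[i,4],"ztop",zt.round(3),"topmean",q.mean(0).round(3),"topmid",((q.min(0)+q.max(0))/2)[:2].round(3),"ext",np.ptp(p,axis=0).round(3))
# rail
X=np.load("topX.npy");im=cv2.imread("pics/top0.png")
z=X[:,:,2]
for (u,v) in [(150,210),(290,225),(340,230),(266,168),(280,152),(280,184)]: print((u,v),X[v,u].round(4))
r=(abs(z-0.028)<0.006)&(X[:,:,0]>0.5)&(im[:,:,0]<190)&(im[:,:,1]>130)
r=cv2.morphologyEx(r.astype(np.uint8),cv2.MORPH_OPEN,np.ones((2,2)))
k,l,st,ce=cv2.connectedComponentsWithStats(r);i=1+st[1:,4].argmax()
p=X[l==i];print(len(p),p[:,2].mean(),cv2.minAreaRect((p[:,:2]*1000).astype(np.float32)))
big=cv2.resize(im[130:300,95:420],None,fx=2.4,fy=2.4,interpolation=cv2.INTER_CUBIC);cv2.imwrite("pics/crop.png",big)
E
```

```text
top [ 85. 134.] 10572 ztop 0.245 topmean [0.57  0.48  0.242] topmid [0.596 0.48 ] ext [0.74  0.008 0.216]
top [366. 162.] 726 ztop 0.178 topmean [ 0.524 -0.181  0.172] topmid [ 0.525 -0.182] ext [0.057 0.072 0.15 ]
top [186. 164.] 60 ztop 0.064 topmean [0.543 0.258 0.06 ] topmid [0.545 0.259] ext [0.056 0.008 0.029]
top [202. 162.] 149 ztop 0.053 topmean [0.548 0.217 0.048] topmid [0.544 0.215] ext [0.055 0.059 0.02 ]
top [139. 175.] 574 ztop 0.131 topmean [0.51  0.37  0.125] topmid [0.511 0.37 ] ext [0.051 0.055 0.105]
top [322. 203.] 527 ztop 0.133 topmean [ 0.431 -0.074  0.125] topmid [ 0.432 -0.073] ext [0.053 0.051 0.106]
top [270. 206.] 241 ztop 0.09 topmean [0.432 0.052 0.085] topmid [0.433 0.052] ext [0.039 0.04  0.055]
top [372. 214.] 506 ztop 0.073 topmean [ 0.406 -0.201  0.069] topmid [ 0.405 -0.201] ext [0.056 0.056 0.043]
top [129. 233.] 2107 ztop 0.249 topmean [0.356 0.369 0.246] topmid [0.354 0.373] ext [0.134 0.12  0.216]
top [208. 225.] 325 ztop 0.109 topmean [0.385 0.199 0.105] topmid [0.385 0.2  ] ext [0.04  0.041 0.076]
top [256. 257.] 114 ztop 0.047 topmean [0.30
[... 1063 characters left out ...]
 [0.385 0.204 0.104] topmid [0.386 0.203] ext [0.041 0.041 0.074]
scene [287. 266.] 109 ztop 0.048 topmean [0.309 0.092 0.042] topmid [0.31 0.09] ext [0.023 0.045 0.019]
scene [243. 291.] 75 ztop 0.053 topmean [0.305 0.207 0.048] topmid [0.307 0.203] ext [0.016 0.048 0.019]
scene [198. 304.] 98 ztop 0.099 topmean [0.304 0.313 0.097] topmid [0.304 0.315] ext [0.008 0.064 0.006]
(150, 210) [ 0.4375  0.3612 -0.0042]
(290, 225) [ 0.3897 -0.0021  0.0017]
(340, 230) [ 0.3745 -0.132  -0.0062]
(266, 168) [0.539  0.0559 0.0146]
(280, 152) [0.5779 0.0186 0.0273]
(280, 184) [0.492  0.0217 0.029 ]
1554 nan ((539.1130981445312, 9.228179931640625), (397.2860412597656, 84.92261505126953), 87.7101821899414)
```

View pics/crop.png

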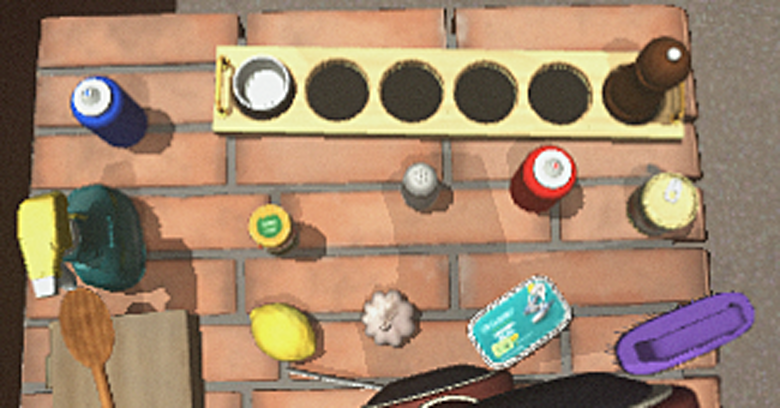

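The crop confirms this: all four containers stand upright and wells 1–4 are empty and dark. Next I'll fit the wells through ray-plane intersection in both cameras.

```bash
cat > wells.py <<'E'
from h import *
from scipy.optimize import least_squares
def plane(name,uv,z):
    m=ctrl.camera_model(name)
    s=cv2.undistortPoints(np.array(uv,float).reshape(-1,1,2),m["mtx"],np.array([m["k1"],0,0,0.])).reshape(-1,2)
    d=np.c_[s,np.ones(len(s))]@m["R"]; o=-m["R"].T@m["t"]
    return o+d*((z-o[2])/d[:,2])[:,None]
if __name__=="__main__":
  for n in("top","scene"):
    im=cv2.imread(f"pics/{n}0.png")
    a,th=np.array([.548,.217]),2.3*np.pi/180
    g=cv2.cvtColor(im,cv2.COLOR_BGR2GRAY).astype(np.float32)
    C=[]
    for i in range(1,5):
        c=a+80e-3*i*np.array([-np.sin(th),-np.cos(th)])
        u=proj(n,[*c,.021])[0]; x,y=u.round().astype(int)
        w=g[y-22:y+23,x-24:x+25]
        b=(w<85).astype(np.uint8)
        k,l,st,ce=cv2.connectedComponentsWithStats(b); j=l[22,24]
        cn=max(cv2.findContours((l==j).astype(np.uint8),0,cv2.CHAIN_APPROX_NONE)[0],key=len).reshape(-1,2)+[x-24,y-22]
        P=plane(n,cn,.028)[:,:2]
        # the rim nearest the camera bounds the dark area at z=.028, the far part shows the floor at .014
        f=plane(n,cn,.014)[:,:2]
        (cx,cy),r=cv2.minEnclosingCircle((P*1000).astype(np.float32)); (fx,fy),fr=cv2.minEnclosingCircle((f*1000).astype(np.float32))
        print(n,i,st[j,4],"rim",round(cx,1),round(cy,1),round(r,1),"floor",round(fx,1),round(fy,1),"ext",np.ptp(P,axis=0).round(3),"ranges",P.min(0).round(4),P.max(0).round(4))
  # rail centre by depth mask of board top
  for n in("top","scene"):
    X=np.load(n+"X.npy");im=cv2.imread(f"pics/{n}0.png").astype(int)
    hsv=cv2.cvtColor(im.astype(np.uint8),cv2.COLOR_BGR2HSV)
    r=(hsv[:,:,0]>18)&(hsv[:,:,0]<34)&(hsv[:,:,1]>50)&(hsv[:,:,2]>110)&(X[:,:,0]>.47)&(X[:,:,0]<.62)&(X[:,:,2]>.02)&(X[:,:,2]<.035)
    v,u=np.nonzero(r);P=plane(n,np.c_[u,v],.028)[:,:2]
    print(n,len(P),cv2.minAreaRect((P*1000).astype(np.float32)))
E
python3 wells.py
```

```text
top 1 474 rim 538.9 135.8 33.5 floor 542.7 136.5 ext [0.064 0.064] ranges [0.5077 0.1027] [0.5721 0.1672]
top 2 480 rim 535.8 56.4 33.6 floor 539.5 56.0 ext [0.064 0.062] ranges [0.5034 0.0252] [0.5678 0.0875]
top 3 467 rim 532.3 -23.1 33.1 floor 536.0 -24.7 ext [0.062 0.065] ranges [ 0.5015 -0.0546] [0.5634 0.01  ]
top 4 467 rim 529.9 -102.7 33.3 floor 533.6 -105.4 ext [0.064 0.065] ranges [ 0.4973 -0.1352] [ 0.5617 -0.0698]
scene 1 318 rim 537.9 141.1 31.2 floor 549.3 135.7 ext [0.054 0.057] ranges [0.5107 0.1139] [0.5646 0.1708]
scene 2 294 rim 534.5 62.1 31.1 floor 545.8 55.5 ext [0.054 0.059] ranges [0.5087 0.0327] [0.5624 0.0916]
scene 3 264 rim 532.4 -17.6 30.5 floor 543.7 -25.5 ext [0.055 0.055] ranges [ 0.5052 -0.0441] [0.5601 0.0106]
scene 4 507 rim 494.6 -96.1 63.2 floor 505.3 -105.3 ext [0.126 0.073] ranges [ 0.4315 -0.1337] [ 0.5577 -0.0603]
top 3151 ((535.3259887695312, 16.529510498046875), (503.5409851074219, 96.05872344970703), 87.75374603271484)
scene 2427 ((536.3333740234375, 20.288726806640625), (503.1481628417969, 99.98225402832031), 88.09425354003906)
```

```bash
cat > go.py <<'E'
import sys
from h import *
from scipy.spatial.transform import Rotation as Ro
def go(*T,head=87.75):
    o=ctrl.get_obs();R=Ro.from_rotvec(o["tool_rot"]);h=np.radians(head)
    Rt=np.array([[np.cos(h),np.sin(h),0],[np.sin(h),-np.cos(h),0],[0,0,-1]])
    print("t",round(o["t"],2),"pos",o["tool_pos"].round(4),"op",round(o["opening"],4),"F",o["contact_force"].round(1),"gf",round(o["grip_force"],1))
    for t in T:
        d=np.array(t)-o["tool_pos"]
        print(t,"shift",(R.inv().apply(d)/.6).round(4),"turn",((R.inv()*Ro.from_matrix(Rt)).as_rotvec()/(np.pi/2)).round(4),"mm",(1000*np.linalg.norm(d)).round())
v=np.array(sys.argv[1:],float).reshape(-1,3); go(*v.tolist())
E
python3 go.py .433 -.071 .26
```

```text
t 0.1 pos [ 0.217  -0.5857  0.3028] op 0.0856 F [-0.2 -0.7  0.6] gf 0.0
[0.433, -0.071, 0.26] shift [ 0.6355 -0.6791  0.0727] turn [-0.0009 -0.0008 -0.7491] mm 560.0
```

Emit:
apply_moves(rows=[0.6355,-0.679,0.0727,0,0,-0.749,0.6355,-0.679,0.0727,0,0,-0.749,0.6355,-0.679,0.0727,0,0,-0.749,0.6355,-0.679,0.0727,0,0,-0.749,0.6355,-0.679,0.0727,0,0,-0.749,0.6355,-0.679,0.0727,0,0,-0.749,0.6355,-0.679,0.0727,0,0,-0.749,0.6355,-0.679,0.0727,0,0,-0.749,0.6355,-0.679,0.0727,0,0,-0.749,0.6355,-0.679,0.0727,0,0,-0.749,0.6355,-0.679,0.0727,0,0,-0.749,0.6355,-0.679,0.0727,0,0,-0.749,0.6355,-0.679,0.0727,0,0,-0.749,0.6355,-0.679,0.0727,0,0,-0.749,0.6355,-0.679,0.0727,0,0,-0.749,0.6355,-0.679,0.0727,0,0,-0.749,0.6355,-0.679,0.0727,0,0,-0.749,0.6355,-0.679,0.0727,0,0,-0.749], grip=1)

```text
t: 1.9
tool_pos: [0.433, -0.0722, 0.2604]
tool_rot: [2.266, 2.175, 0.0]
contact_force: [0.6, 0.7, 1.1]
opening: 0.0854
grip_force: 0.0
```

```bash
python3 go.py .433 -.071 .144
python3 - <<'E'
from h import *
im,d=ctrl.get_image("scene");t,_=ctrl.get_image("top")
cv2.imwrite("pics/a.png",np.hstack([im[80:330,150:450],t[100:350,170:470]]))
print(proj("top",[[.433,-.071,.104]]))
E
```

```text
t 1.9 pos [ 0.433  -0.0722  0.2604] op 0.0854 F [0.6 0.7 1.1] gf 0.0
[0.433, -0.071, 0.144] shift [ 2.10e-03 -1.00e-04  1.94e-01] turn [ 0.0001  0.0001 -0.001 ] mm 116.0
[[322.22015683 200.57493873]]
```

View pics/a.png

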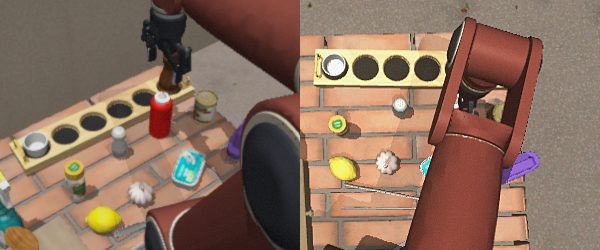

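The gripper hangs above the red bottle (left half at 165,60, with the bottle at 160,115). Going down now.

Emit:
apply_moves(rows=[0.002,0,0.03,0,0,0,0.002,0,0.07,0,0,0,0.002,0,0.11,0,0,0,0.002,0,0.14,0,0,0,0.002,0,0.165,0,0,0,0.002,0,0.185,0,0,0,0.002,0,0.194,0,0,0,0.002,0,0.194,0,0,0,0.002,0,0.194,0,0,0])

```text
t: 2.9
tool_pos: [0.4336, -0.0705, 0.1446]
tool_rot: [2.264, 2.176, 0.001]
contact_force: [-0.0, -0.1, 0.3]
opening: 0.0854
grip_force: 0.0
```

Emit:
apply_moves(rows=[0,0,0,0,0,0,0,0,0,0,0,0,0,0,0,0,0,0,0,0,0,0,0,0,0,0,0,0,0,0,0,0,0,0,0,0,0,0,0,0,0,0,0,0,0,0,0,0,0,0,0,0,0,0,0,0,0,0,0,0], grip=0.4, grip_force=35)

```text
t: 3.9
tool_pos: [0.4335, -0.0706, 0.1449]
tool_rot: [2.264, 2.177, 0.0]
contact_force: [-3.0, -0.3, 5.4]
opening: 0.0531
grip_force: 36.5
```

Emit:
apply_moves(rows=[0,0,-0.01,0,0,0,0,0,-0.03,0,0,0,0,0,-0.055,0,0,0,0,0,-0.085,0,0,0,0,0,-0.11,0,0,0,0,0,-0.13,0,0,0,0,0,-0.14,0,0,0,0,0,-0.14,0,0,0,0,0,-0.14,0,0,0])

```text
t: 4.8
tool_pos: [0.4329, -0.0703, 0.2273]
tool_rot: [-2.264, -2.177, 0.001]
contact_force: [0.4, -0.3, -2.6]
opening: 0.0529
grip_force: 37.2
```

```bash
python3 go.py .531 -.1015 .228 .531 -.1015 .159
python3 - <<'E'
from h import *
im,d=ctrl.get_image("scene");cv2.imwrite("pics/b.png",cv2.resize(im[60:260,180:400],None,fx=2.5,fy=2.5))
X=cloud("scene",d);hsv=cv2.cvtColor(im,cv2.COLOR_BGR2HSV)
m=((hsv[:,:,0]<4)|(hsv[:,:,0]>176))&(hsv[:,:,1]>200)&(hsv[:,:,2]>110)&(X[:,:,0]>.38)&(X[:,:,0]<.5)
P=X[m];print(len(P),P.min(0).round(3),P.max(0).round(3))
E
```

```text
t 4.8 pos [ 0.4329 -0.0703  0.2273] op 0.0529 F [ 0.4 -0.3 -2.6] gf 37.2
[0.531, -0.1015, 0.228] shift [-0.0456  0.1655 -0.0013] turn [-0.0006 -0.0002 -0.0001] mm 103.0
[0.531, -0.1015, 0.159] shift [-0.0456  0.1656  0.1137] turn [-0.0006 -0.0002 -0.0001] mm 124.0
578 [ 0.406 -0.083  0.09 ] [ 0.457 -0.043  0.197]
```

View pics/b.png

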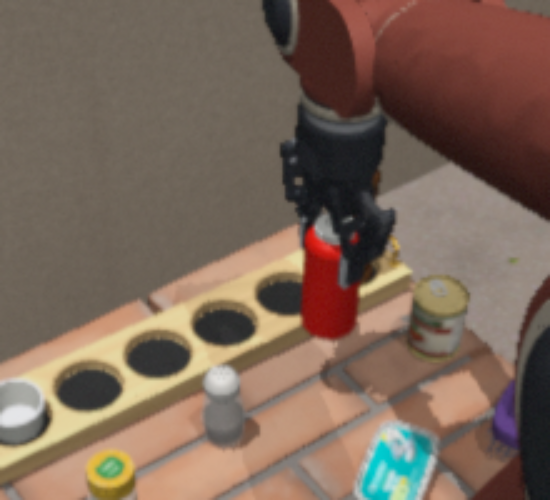

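The bottle hangs upright in the grip (330,280), clear of the rail. Now to well 4.

Emit:
apply_moves(rows=[-0.005,0.017,0,0,0,0,-0.014,0.05,0,0,0,0,-0.025,0.09,0,0,0,0,-0.035,0.125,0,0,0,0,-0.042,0.15,0,0,0,0,-0.0455,0.163,0,0,0,0,-0.0455,0.1655,0,0,0,0,-0.0455,0.1655,0,0,0,0,-0.0455,0.1655,0.01,0,0,0,-0.0455,0.1655,0.03,0,0,0,-0.0455,0.1655,0.05,0,0,0,-0.0455,0.1655,0.07,0,0,0,-0.0455,0.1655,0.085,0,0,0,-0.0455,0.1655,0.085,0,0,0])

```text
t: 6.25
tool_pos: [0.5301, -0.1011, 0.1743]
tool_rot: [-2.262, -2.174, 0.003]
contact_force: [-1.2, -0.1, -2.7]
opening: 0.0526
grip_force: 37.4
```

```bash
python3 go.py .531 -.1015 .159
python3 - <<'E'
from h import *
im,d=ctrl.get_image("scene");t,_=ctrl.get_image("top")
cv2.imwrite("pics/c.png",np.hstack([cv2.resize(im[80:240,220:380],(480,480)),cv2.resize(t[100:220,290:400],(310,480))]))
E
```

```text
t 6.25 pos [ 0.5301 -0.1011  0.1743] op 0.0526 F [-1.2 -0.1 -2.7] gf 37.4
[0.531, -0.1015, 0.159] shift [-0.0006  0.0017  0.0256] turn [-0.0026 -0.0008 -0.0002] mm 15.0
```

View pics/c.png

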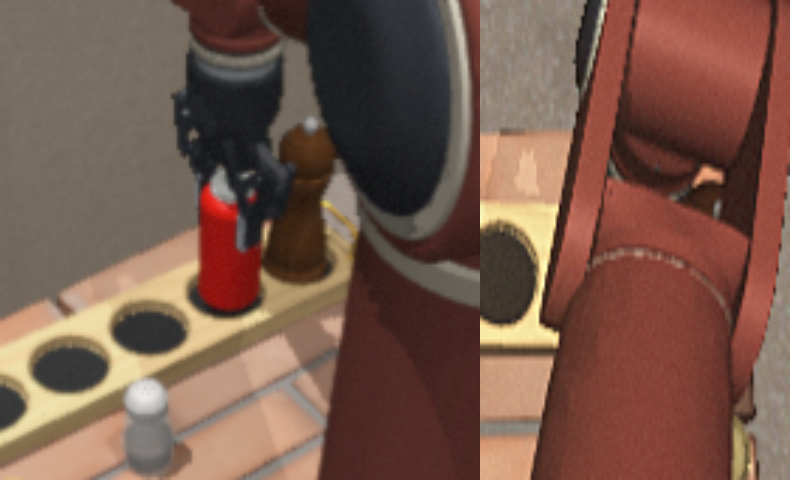

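The bottle sits centred over well 4 (left half at 230,295) and the mill is untouched. Lowering.

Emit:
apply_moves(rows=[0,0.001,0.008,0,0,0,0,0.001,0.015,0,0,0,0,0.001,0.02,0,0,0,0,0.001,0.024,0,0,0,0,0.001,0.0255,0,0,0,0,0.001,0.0265,0,0,0,0,0.001,0.0265,0,0,0,0,0.001,0.0265,0,0,0])

```text
t: 7.15
tool_pos: [0.532, -0.1016, 0.1612]
tool_rot: [2.265, 2.177, 0.0]
contact_force: [0.1, -0.0, -1.8]
opening: 0.053
grip_force: 37.4
```

Emit:
apply_moves(rows=[0,0,0.002,0,0,0,0,0,0.004,0,0,0,0,0,0.0055,0,0,0,0,0,0.0055,0,0,0])

```text
t: 7.55
tool_pos: [0.5322, -0.1018, 0.1589]
tool_rot: [2.265, 2.177, -0.0]
contact_force: [-2.5, 0.2, 4.4]
opening: 0.0529
grip_force: 38.1
```

Emit:
apply_moves(rows=[0,0,0,0,0,0,0,0,0,0,0,0,0,0,0,0,0,0,0,0,0,0,0,0,0,0,0,0,0,0,0,0,0,0,0,0,0,0,-0.02,0,0,0,0,0,-0.05,0,0,0,0,0,-0.09,0,0,0,0,0,-0.13,0,0,0,0,0,-0.17,0,0,0,0,0,-0.2,0,0,0,0,0,-0.2,0,0,0,0,0,-0.2,0,0,0], grip=1)

```text
t: 8.95
tool_pos: [0.532, -0.1016, 0.2781]
tool_rot: [2.264, 2.177, 0.001]
contact_force: [0.0, -0.1, -1.0]
opening: 0.0854
grip_force: 0.0
```

```bash
python3 go.py .3855 .2015 .275 .3855 .2015 .129
```

```text
t 8.95 pos [ 0.532  -0.1016  0.2781] op 0.0854 F [ 0.  -0.1 -1. ] gf 0.0
[0.3855, 0.2015, 0.275] shift [ 0.4952 -0.2639  0.0048] turn [ 0.0006  0.0002 -0.0001] mm 337.0
[0.3855, 0.2015, 0.129] shift [ 0.4952 -0.2641  0.2482] turn [ 0.0006  0.0002 -0.0001] mm 368.0
```

Emit:
apply_moves(rows=[0.03,-0.016,0.005,0,0,0,0.1,-0.053,0.005,0,0,0,0.17,-0.09,0.005,0,0,0,0.24,-0.128,0.005,0,0,0,0.31,-0.165,0.005,0,0,0,0.38,-0.2,0.005,0,0,0,0.44,-0.235,0.005,0,0,0,0.48,-0.256,0.005,0,0,0,0.495,-0.264,0.005,0,0,0,0.495,-0.264,0.005,0,0,0,0.495,-0.264,0.03,0,0,0,0.495,-0.264,0.07,0,0,0,0.495,-0.264,0.11,0,0,0,0.495,-0.264,0.15,0,0,0,0.495,-0.264,0.19,0,0,0,0.495,-0.264,0.22,0,0,0,0.495,-0.264,0.24,0,0,0,0.495,-0.264,0.248,0,0,0,0.495,-0.264,0.248,0,0,0,0.495,-0.264,0.248,0,0,0])

```text
t: 10.95
tool_pos: [0.3861, 0.2014, 0.1296]
tool_rot: [2.265, 2.176, 0.002]
contact_force: [0.8, -0.4, 0.7]
opening: 0.0856
grip_force: 0.0
```

Emit:
apply_moves(rows=[0,0,0,0,0,0,0,0,0,0,0,0,0,0,0,0,0,0,0,0,0,0,0,0,0,0,0,0,0,0,0,0,0,0,0,0,0,0,0,0,0,0,0,0,0,0,0,0,0,0,0,0,0,0,0,0,0,0,0,0], grip=0.3, grip_force=35)

```text
t: 11.95
tool_pos: [0.3857, 0.2016, 0.1296]
tool_rot: [2.265, 2.177, 0.001]
contact_force: [-1.3, -0.4, 5.2]
opening: 0.0409
grip_force: 35.4
```

```bash
python3 go.py .534 -.0215 .255
python3 - <<'E'
from h import *
im,d=ctrl.get_image("scene")
cv2.imwrite("pics/d.png",cv2.resize(im[80:320,100:380],None,fx=2,fy=2))
E
```

```text
t 11.95 pos [0.3857 0.2016 0.1296] op 0.0409 F [-1.3 -0.4  5.2] gf 35.4
[0.534, -0.0215, 0.255] shift [-0.3618  0.2617 -0.2089] turn [ 0.0004 -0.0002 -0.    ] mm 296.0
```

View pics/d.png

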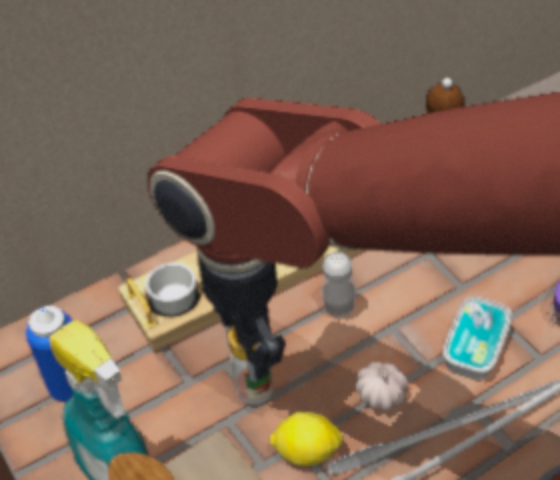

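The spice jar is gripped at 41 mm and upright (250,365). Lifting it to well 3.

Emit:
apply_moves(rows=[0,0,-0.01,0,0,0,0,0,-0.04,0,0,0,0,0,-0.08,0,0,0,0,0,-0.12,0,0,0,0,0,-0.16,0,0,0,0,0,-0.195,0,0,0,0,0,-0.209,0,0,0,-0.02,0.014,-0.209,0,0,0,-0.06,0.043,-0.209,0,0,0,-0.11,0.08,-0.209,0,0,0,-0.16,0.116,-0.209,0,0,0,-0.21,0.152,-0.209,0,0,0,-0.26,0.188,-0.209,0,0,0,-0.3,0.217,-0.209,0,0,0,-0.335,0.242,-0.209,0,0,0,-0.355,0.257,-0.209,0,0,0,-0.362,0.2615,-0.209,0,0,0,-0.362,0.2615,-0.209,0,0,0,-0.362,0.2615,-0.209,0,0,0])

```text
t: 13.9
tool_pos: [0.5331, -0.021, 0.2539]
tool_rot: [-2.263, -2.177, 0.0]
contact_force: [-0.4, 0.6, -1.0]
opening: 0.0409
grip_force: 35.6
```

```bash
python3 go.py .534 -.0215 .1436
python3 - <<'E'
from h import *
im,d=ctrl.get_image("scene")
cv2.imwrite("pics/e.png",cv2.resize(im[60:300,140:400],None,fx=2,fy=2))
E
```

```text
t 13.9 pos [ 0.5331 -0.021   0.2539] op 0.0409 F [-0.4  0.6 -1. ] gf 35.6
[0.534, -0.0215, 0.1436] shift [-0.0009  0.0017  0.1839] turn [-0.0005 -0.0003  0.0004] mm 110.0
```

View pics/e.png

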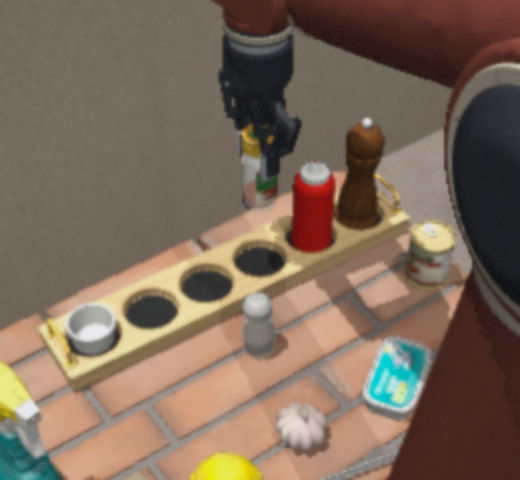

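The sauce bottle stands seated in well 4 (313,215), and the jar is held above well 3 (262,190). Lowering.

Emit:
apply_moves(rows=[0,0.001,0.015,0,0,0,0,0.001,0.045,0,0,0,0,0.001,0.08,0,0,0,0,0.001,0.11,0,0,0,0,0.001,0.14,0,0,0,0,0.001,0.16,0,0,0,0,0.001,0.17,0,0,0,0,0.001,0.175,0,0,0,0,0.001,0.179,0,0,0,0,0.001,0.182,0,0,0,0,0.001,0.185,0,0,0,0,0.001,0.185,0,0,0])

```text
t: 15.15
tool_pos: [0.5345, -0.0219, 0.1437]
tool_rot: [2.264, 2.177, 0.001]
contact_force: [0.0, 0.2, -1.1]
opening: 0.0405
grip_force: 35.5
```

Emit:
apply_moves(rows=[0,0,0.001,0,0,0,0,0,0.002,0,0,0,0,0,0.003,0,0,0,0,0,0.003,0,0,0])

```text
t: 15.55
tool_pos: [0.5347, -0.0219, 0.1436]
tool_rot: [2.264, 2.177, 0.0]
contact_force: [-4.9, 0.4, 9.1]
opening: 0.0412
grip_force: 36.5
```

Emit:
apply_moves(rows=[0,0,0,0,0,0,0,0,0,0,0,0,0,0,0,0,0,0,0,0,0,0,0,0,0,0,0,0,0,0,0,0,0,0,0,0,0,0,-0.02,0,0,0,0,0,-0.05,0,0,0,0,0,-0.09,0,0,0,0,0,-0.13,0,0,0,0,0,-0.16,0,0,0,0,0,-0.18,0,0,0,0,0,-0.18,0,0,0,0,0,-0.18,0,0,0], grip=1)

```text
t: 16.95
tool_pos: [0.534, -0.0218, 0.2492]
tool_rot: [-2.265, -2.177, 0.0]
contact_force: [0.1, 0.2, -0.7]
opening: 0.0855
grip_force: 0.0
```

```bash
python3 go.py .4325 .0545 .25 .4325 .0545 .106
```

```text
t 16.95 pos [ 0.534  -0.0218  0.2492] op 0.0855 F [ 0.1  0.2 -0.7] gf 0.0
[0.4325, 0.0545, 0.25] shift [ 0.1203 -0.1741 -0.0012] turn [-0.0002 -0.0001 -0.0001] mm 127.0
[0.4325, 0.0545, 0.106] shift [ 0.1203 -0.174   0.2388] turn [-0.0002 -0.0001 -0.0001] mm 191.0
```

Emit:
apply_moves(rows=[0.01,-0.015,0,0,0,0,0.035,-0.05,0,0,0,0,0.07,-0.1,0,0,0,0,0.1,-0.145,0,0,0,0,0.117,-0.17,0,0,0,0,0.12,-0.174,0,0,0,0,0.12,-0.174,0,0,0,0,0.12,-0.174,0.02,0,0,0,0.12,-0.174,0.05,0,0,0,0.12,-0.174,0.09,0,0,0,0.12,-0.174,0.13,0,0,0,0.12,-0.174,0.165,0,0,0,0.12,-0.174,0.2,0,0,0,0.12,-0.174,0.22,0,0,0,0.12,-0.174,0.235,0,0,0,0.12,-0.174,0.239,0,0,0,0.12,-0.174,0.239,0,0,0,0.12,-0.174,0.239,0,0,0], grip=0.8)

```text
t: 18.75
tool_pos: [0.4335, 0.0542, 0.107]
tool_rot: [2.264, 2.176, 0.002]
contact_force: [0.1, 0.3, 0.1]
opening: 0.0685
grip_force: 0.0
```

Emit:
apply_moves(rows=[0,0,0,0,0,0,0,0,0,0,0,0,0,0,0,0,0,0,0,0,0,0,0,0,0,0,0,0,0,0,0,0,0,0,0,0,0,0,0,0,0,0,0,0,0,0,0,0,0,0,0,0,0,0], grip=0.3, grip_force=35)

```text
t: 19.65
tool_pos: [0.4332, 0.0543, 0.1072]
tool_rot: [2.264, 2.177, 0.001]
contact_force: [-2.2, 0.7, 6.7]
opening: 0.0382
grip_force: 34.9
```

```bash
python3 go.py .537 .0585 .2 .537 .0585 .1205
python3 - <<'E'
from h import *
im,d=ctrl.get_image("scene")
cv2.imwrite("pics/f.png",cv2.resize(im[80:300,160:380],None,fx=2,fy=2))
E
```

```text
t 19.65 pos [0.4332 0.0543 0.1072] op 0.0382 F [-2.2  0.7  6.7] gf 34.9
[0.537, 0.0585, 0.2] shift [ 0.0139  0.1727 -0.1544] turn [ 0.0007  0.     -0.0001] mm 139.0
[0.537, 0.0585, 0.1205] shift [ 0.0139  0.1725 -0.0219] turn [ 0.0007  0.     -0.0001] mm 105.0
```

View pics/f.png

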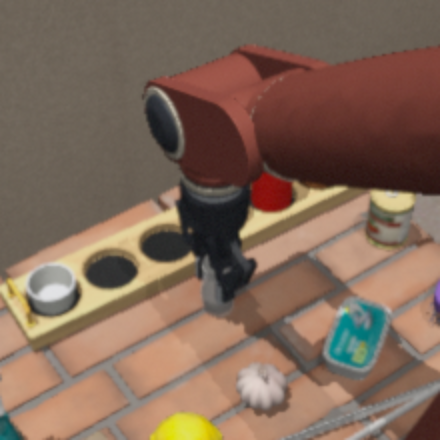

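The shaker is held at 38 mm, at its waist, and stands upright (215,290). Lifting it and checking the hold.

Emit:
apply_moves(rows=[0,0,-0.01,0,0,0,0,0,-0.03,0,0,0,0,0,-0.06,0,0,0,0,0,-0.095,0,0,0,0,0,-0.125,0,0,0,0,0,-0.145,0,0,0,0,0,-0.154,0,0,0,0,0,-0.154,0,0,0])

```text
t: 20.5
tool_pos: [0.433, 0.0542, 0.1993]
tool_rot: [2.264, 2.176, 0.002]
contact_force: [0.5, 0.0, -1.3]
opening: 0.038
grip_force: 35.0
```

```bash
python3 go.py .537 .0585 .2 .537 .0585 .1212
python3 - <<'E'
from h import *
im,d=ctrl.get_image("scene")
cv2.imwrite("pics/g.png",cv2.resize(im[100:260,180:340],None,fx=3,fy=3))
X=cloud("scene",d)
m=(abs(X[:,:,0]-.433)<.03)&(abs(X[:,:,1]-.056)<.03)&(X[:,:,2]>.05)&(X[:,:,2]<.16)
print(proj("scene",[[.433,.056,.0928]]), np.sort(X[m][:,2])[:8].round(3))
E
```

```text
t 20.5 pos [0.433  0.0542 0.1993] op 0.038 F [ 0.5  0.  -1.3] gf 35.0
[0.537, 0.0585, 0.2] shift [ 0.0139  0.1729 -0.001 ] turn [ 0.001   0.     -0.0001] mm 104.0
[0.537, 0.0585, 0.1212] shift [0.0139 0.1727 0.1304] turn [ 0.001   0.     -0.0001] mm 130.0
[[268.11120914 208.49723451]] [0.091 0.093 0.094 0.094 0.094 0.095 0.095 0.095]
```

View pics/g.png

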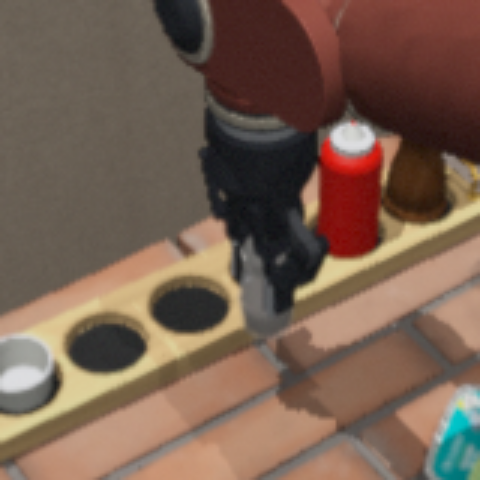

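The shaker hangs upright with its bottom at about 0.092 m (265,330), so there was no slip. On to well 2.

Emit:
apply_moves(rows=[0.001,0.015,0,0,0,0,0.004,0.05,0,0,0,0,0.008,0.09,0,0,0,0,0.011,0.13,0,0,0,0,0.013,0.155,0,0,0,0,0.014,0.169,0,0,0,0,0.014,0.173,0,0,0,0,0.014,0.173,0,0,0,0,0.014,0.173,0.015,0,0,0,0.014,0.173,0.045,0,0,0,0.014,0.173,0.075,0,0,0,0.014,0.173,0.1,0,0,0,0.014,0.173,0.115,0,0,0,0.014,0.173,0.122,0,0,0,0.014,0.173,0.126,0,0,0,0.014,0.173,0.129,0,0,0,0.014,0.173,0.129,0,0,0])

```text
t: 22.25
tool_pos: [0.5371, 0.0585, 0.1216]
tool_rot: [2.264, 2.177, 0.001]
contact_force: [-0.5, -0.2, -1.7]
opening: 0.0379
grip_force: 35.0
```

Emit:
apply_moves(rows=[0,0,0.001,0,0,0,0,0,0.002,0,0,0,0,0,0.003,0,0,0,0,0,0.003,0,0,0])

```text
t: 22.65
tool_pos: [0.5374, 0.0586, 0.1212]
tool_rot: [2.264, 2.177, 0.001]
contact_force: [-3.8, 0.1, 7.8]
opening: 0.038
grip_force: 36.3
```

Emit:
apply_moves(rows=[0,0,0,0,0,0,0,0,0,0,0,0,0,0,0,0,0,0,0,0,0,0,0,0,0,0,0,0,0,0,0,0,0,0,0,0,0,0,-0.02,0,0,0,0,0,-0.05,0,0,0,0,0,-0.09,0,0,0,0,0,-0.13,0,0,0,0,0,-0.17,0,0,0,0,0,-0.21,0,0,0,0,0,-0.24,0,0,0,0,0,-0.26,0,0,0,0,0,-0.265,0,0,0,0,0,-0.265,0,0,0], grip=1)

```text
t: 24.25
tool_pos: [0.5368, 0.0586, 0.2786]
tool_rot: [2.265, 2.177, 0.001]
contact_force: [-1.1, -0.3, -0.6]
opening: 0.0854
grip_force: 0.0
```

```bash
python3 go.py .4055 -.199 .28 .4055 -.199 .102
```

```text
t 24.25 pos [0.5368 0.0586 0.2786] op 0.0854 F [-1.1 -0.3 -0.6] gf 0.0
[0.4055, -0.199, 0.28] shift [-0.4376 -0.2017 -0.0025] turn [ 0.0003 -0.     -0.0001] mm 289.0
[0.4055, -0.199, 0.102] shift [-0.4376 -0.2018  0.2941] turn [ 0.0003 -0.     -0.0001] mm 339.0
```

Emit:
apply_moves(rows=[-0.03,-0.014,0,0,0,0,-0.09,-0.042,0,0,0,0,-0.16,-0.074,0,0,0,0,-0.23,-0.106,0,0,0,0,-0.3,-0.138,0,0,0,0,-0.36,-0.166,0,0,0,0,-0.41,-0.189,0,0,0,0,-0.432,-0.2,0,0,0,0,-0.4375,-0.202,0,0,0,0,-0.4375,-0.202,0,0,0,0,-0.4375,-0.202,0.03,0,0,0,-0.4375,-0.202,0.08,0,0,0,-0.4375,-0.202,0.13,0,0,0,-0.4375,-0.202,0.18,0,0,0,-0.4375,-0.202,0.22,0,0,0,-0.4375,-0.202,0.255,0,0,0,-0.4375,-0.202,0.28,0,0,0,-0.4375,-0.202,0.294,0,0,0,-0.4375,-0.202,0.294,0,0,0,-0.4375,-0.202,0.294,0,0,0])

```text
t: 26.25
tool_pos: [0.4058, -0.1987, 0.1024]
tool_rot: [2.264, 2.178, 0.0]
contact_force: [-0.5, 0.1, -0.6]
opening: 0.0851
grip_force: 0.0
```

Emit:
apply_moves(rows=[0,0,0,0,0,0,0,0,0,0,0,0,0,0,0,0,0,0,0,0,0,0,0,0,0,0,0,0,0,0,0,0,0,0,0,0,0,0,0,0,0,0,0,0,0,0,0,0,0,0,0,0,0,0], grip=0.45, grip_force=40)

```text
t: 27.15
tool_pos: [0.4059, -0.1994, 0.1031]
tool_rot: [2.264, 2.176, 0.001]
contact_force: [-0.9, 0.0, 6.0]
opening: 0.0568
grip_force: 43.0
```

```bash
python3 go.py .4055 -.199 .27 .54 .138 .27
```

```text
t 27.15 pos [ 0.4059 -0.1994  0.1031] op 0.0568 F [-0.9  0.   6. ] gf 43.0
[0.4055, -0.199, 0.27] shift [ 0.0004 -0.0003 -0.2782] turn [ 0.001   0.0006 -0.0001] mm 167.0
[0.54, 0.138, 0.27] shift [ 0.5705  0.2015 -0.2784] turn [ 0.001   0.0006 -0.0001] mm 400.0
```

Emit:
apply_moves(rows=[0,0,-0.01,0,0,0,0,0,-0.04,0,0,0,0,0,-0.08,0,0,0,0,0,-0.13,0,0,0,0,0,-0.18,0,0,0,0,0,-0.225,0,0,0,0,0,-0.26,0,0,0,0,0,-0.278,0,0,0,0,0,-0.278,0,0,0])

```text
t: 28.05
tool_pos: [0.4056, -0.1992, 0.2699]
tool_rot: [2.263, 2.175, 0.001]
contact_force: [0.5, 0.0, -2.9]
opening: 0.0564
grip_force: 43.3
```

Emit:
apply_moves(rows=[0.02,0.007,0,0,0,0,0.06,0.021,0,0,0,0,0.11,0.039,0,0,0,0,0.16,0.057,0,0,0,0,0.21,0.074,0,0,0,0,0.26,0.092,0,0,0,0,0.31,0.109,0,0,0,0,0.36,0.127,0,0,0,0,0.41,0.145,0,0,0,0,0.46,0.162,0,0,0,0,0.5,0.177,0,0,0,0,0.54,0.191,0,0,0,0,0.562,0.199,0,0,0,0,0.57,0.2015,0,0,0,0,0.57,0.2015,0,0,0,0,0.57,0.2015,0,0,0,0])

```text
t: 29.65
tool_pos: [0.5392, 0.1374, 0.2682]
tool_rot: [-2.265, -2.176, 0.002]
contact_force: [-0.3, 0.5, -1.9]
opening: 0.0565
grip_force: 43.3
```

```bash
python3 go.py .54 .138 .1171
python3 - <<'E'
from h import *
im,d=ctrl.get_image("scene")
cv2.imwrite("pics/i.png",cv2.resize(im[60:280,140:360],None,fx=2.5,fy=2.5))
E
```

```text
t 29.65 pos [0.5392 0.1374 0.2682] op 0.0565 F [-0.3  0.5 -1.9] gf 43.3
[0.54, 0.138, 0.1171] shift [0.0012 0.0015 0.2519] turn [-0.0006  0.0004 -0.0005] mm 151.0
```

View pics/i.png

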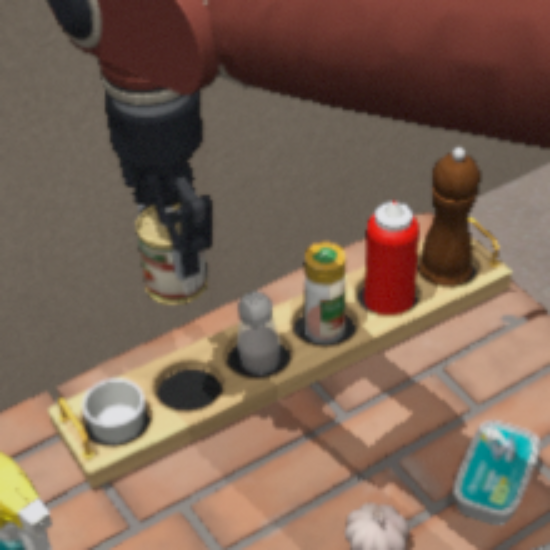

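Three containers are seated in order (salt 258,345; spice 325,305; sauce 390,265), and the tin hangs over well 1 (188,385). Lowering.

Emit:
apply_moves(rows=[0.0005,0.0005,0.02,0,0,0,0.0005,0.0005,0.06,0,0,0,0.0005,0.0005,0.1,0,0,0,0.0005,0.0005,0.14,0,0,0,0.0005,0.0005,0.175,0,0,0,0.0005,0.0005,0.205,0,0,0,0.0005,0.0005,0.225,0,0,0,0.0005,0.0005,0.235,0,0,0,0.0005,0.0005,0.242,0,0,0,0.0005,0.0005,0.247,0,0,0,0.0005,0.0005,0.25,0,0,0,0.0005,0.0005,0.25,0,0,0])

```text
t: 30.9
tool_pos: [0.5402, 0.1383, 0.1191]
tool_rot: [2.264, 2.177, 0.001]
contact_force: [-0.6, -0.2, -2.1]
opening: 0.0567
grip_force: 43.3
```

Emit:
apply_moves(rows=[0,0,0.001,0,0,0,0,0,0.002,0,0,0,0,0,0.003,0,0,0,0,0,0.003,0,0,0])

```text
t: 31.3
tool_pos: [0.5401, 0.1383, 0.1172]
tool_rot: [2.265, 2.177, 0.001]
contact_force: [-0.3, 1.0, -1.0]
opening: 0.0564
grip_force: 43.4
```

Emit:
apply_moves(rows=[0,0,0.001,0,0,0,0,0,0.002,0,0,0,0,0,0.002,0,0,0])

```text
t: 31.6
tool_pos: [0.5402, 0.1384, 0.1171]
tool_rot: [-2.265, -2.177, 0.0]
contact_force: [-4.9, -0.2, 6.2]
opening: 0.0565
grip_force: 43.9
```

Seated at the expected height, with the contact force showing. Releasing, rising, then a last check.

Emit:
apply_moves(rows=[0,0,0,0,0,0,0,0,0,0,0,0,0,0,0,0,0,0,0,0,0,0,0,0,0,0,0,0,0,0,0,0,0,0,0,0,0,0,-0.02,0,0,0,0,0,-0.05,0,0,0,0,0,-0.09,0,0,0,0,0,-0.13,0,0,0,0,0,-0.17,0,0,0,0,0,-0.21,0,0,0,0,0,-0.25,0,0,0,0,0,-0.29,0,0,0,0,0,-0.3,0,0,0,0,0,-0.3,0,0,0,0,0,-0.3,0,0,0], grip=1)

```text
t: 33.3
tool_pos: [0.5394, 0.1382, 0.2946]
tool_rot: [-2.264, -2.177, 0.002]
contact_force: [-0.4, -1.0, -0.3]
opening: 0.0854
grip_force: 0.0
```

Run:
```python
from h import *
im,d=ctrl.get_image("scene");X=cloud("scene",d)
cv2.imwrite("pics/j.png",cv2.resize(im[100:270,150:360],None,fx=3,fy=3))
for n,(x,y,h) in dict(tin=(.540,.138,.072),salt=(.537,.0585,.09),spice=(.534,-.0215,.106),sauce=(.531,-.1015,.136),mill=(.5275,-.1815,.17),dish=(.543,.218,.036)).items():
    m=(abs(X[:,:,0]-x)<.035)&(abs(X[:,:,1]-y)<.037)&(X[:,:,2]<.2)&(X[:,:,2]>.034);P=X[m];z=np.percentile(P[:,2],98);q=P[P[:,2]>z-.012]
    print(n,"top",z.round(4),"expect",h+.014,"at",q.mean(0).round(3),"well",x,y)
o=ctrl.get_obs();print(o["t"],o["tool_pos"])
```

```text
tin top 0.0865 expect 0.086 at [0.54  0.142 0.082] well 0.54 0.138
salt top 0.1034 expect 0.104 at [0.536 0.062 0.098] well 0.537 0.0585
spice top 0.122 expect 0.12 at [ 0.533 -0.018  0.118] well 0.534 -0.0215
sauce top 0.1446 expect 0.15000000000000002 at [ 0.529 -0.099  0.139] well 0.531 -0.1015
mill top 0.1772 expect 0.18400000000000002 at [ 0.525 -0.176  0.172] well 0.5275 -0.1815
dish top 0.052 expect 0.049999999999999996 at [0.549 0.218 0.046] well 0.543 0.218
33.35 [0.53923349 0.13820626 0.29395902]
```

View pics/j.png

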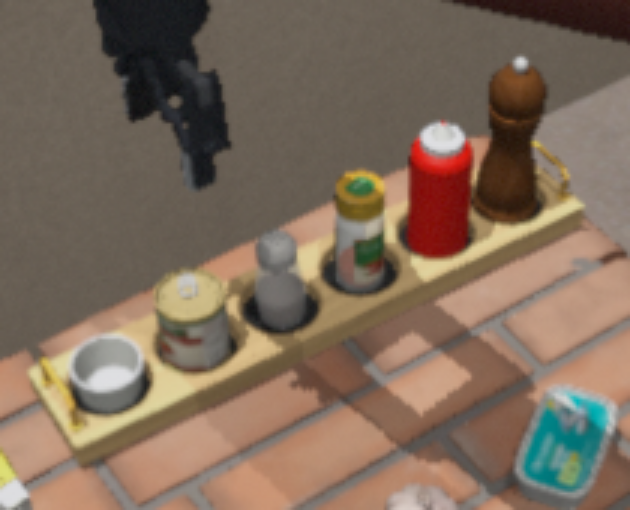

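The row runs from the mill (510,140) through sauce, spice, salt and tin to the dish (107,370). All are upright, their tops are at the expected heights, and the gripper is clear. Handing in.

```bash
python3 -c "
from station import ctrl
print(ctrl.finish_job())"
```

```text
the job is handed in; nothing more can be done
None
```

The job is handed in at about 33 s: sauce, spice, salt and tin stand upright and fully down in wells 4 to 1, stepping down from the mill (right end) to the dish (left end), and the last picture showed the mill and dish still standing in their wells.

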